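Balance two weldments on a trunnion positioner

ROBOT

A 6-joint arm with a two-finger parallel gripper is mounted at the origin on the work surface. World frame = base frame: x ahead of the robot, y to its left, z up, the work surface at z = 0. Lengths are in m, angles in rad, forces in N, time in s.
With the tool pointing down it reaches from about 0.35 to 0.85 m from the base axis. Payload 8.1 kg.
Tool frame: the origin (TCP) lies midway between the tips of the shut fingers; the grasp point (between the pads) lies 19 mm behind it; z points along the fingers, y is the line along which they close (so a half turn about z gives the same grasp; the last joint's range is limited). The gripper opens to 93 mm and grips with 3 to 60 N. Pads are 15 mm wide; open, the fingers measure 128 mm over their backs; the gripper's body (75 mm by 188 mm) begins 65 mm behind the grasp point.
Start: joints at [-1.225, 0.13, 1.488, -0, 1.523, -0.085], TCP at [0.251, -0.545, 0.188] pointing down, gripper open.
Joint ranges: [-2.96, 2.96], [-0.89, 2.26], [0.02, 2.5], [-1.34, 4.48], [0, 2.73], [-2.66, 2.66]. Speed limits (rad/s): [2.39, 2.39, 2.79, 3.14, 3.14, 3.14].

INTERFACE

Orientations are given as a rotation vector (axis times angle).
In Python, from plant import robot, cams gives the robot as it stands. The module is installed in compiled form; this text tells all that it offers.
- The arm moves only by the tool play_rows, never from a script. Its arguments are lists of equal length, an entry for each row: "slide": the shift along the tool's x, y, z scaled (see below), a list of three; "twist": the turn, a rotation vector about the tool's x, y, z scaled (see below), a list of three. A call has exactly 8 rows; each row shifts and turns the commanded pose from where the row before left it, along the tool's axes as they then stand; what a row does not reach is not made up. The controller multiplies each number of a shift by 25 cm and each number of a turn by 60 degrees. A row lasts 1/10 s, in which the tool goes at most 50 mm and 8.59 degrees, less where a joint would pass 70% of its speed; a pose out of reach is approached as far as the arm can. A call with a number of a shift or a turn outside -1 to 1 is refused whole. A call with a gripper value outside its range is refused whole. "fingers" is the closure, from -1 (fully open) to 1 (shut), set as the call begins (left out, the last holds). The fingers move at their own pace and stop on an object; "force" is the grip in N (left out, the last holds). Time passes only in rows, so rows that do not move let the fingers close, or fill a call up. It gives the time, the measured TCP pose, the force, the opening and the grip force at its end, in the units of the state.
- robot.read_state(): the state, without advancing time (a new reading comes with each control period).
- cams.read_camera(name): name is "scene" or "top" or "wrist"; returns (picture, depth): 384x512x3 uint8, red, green, blue; 384x512 float32, m along the optical axis (not along the pixel's ray), 0 where there is no reading.
- cams.get_calibration(name): a dict with "fx", "fy", "cx", "cy" (pixels), "k1" (the pictures are not rectified: a ray, as slopes to the right and down, at radius r is drawn at 1 + k1 r^2 times it, then the intrinsics apply), "world_from_camera" (4x4, takes a point from camera to world coordinates). Camera axes: x right, y down, z forward; pixel columns grow to the right and rows downward; lengths in m; the calibration is good to about 2 mm. A picture is of the moment at which its call begins: read the wrist's pose just before it. get_calibration takes no time and is no camera call; for the wrist camera it gives the pose at the moment of the call.
- robot.close_job(): hands the job in; it is judged then, once.
The state is a dict: "t": time; "q": joint angles; "dq": joint speeds; "joint_torque": joint torques, N m; "tool_pos": TCP position; "orientation": TCP orientation; "force": force on the tool from outside, world axes, zero at the start; "wrist_torque": the same for the moment, N m; "opening": finger opening in m; "gripper_force": force on a finger pad.
Only numpy, scipy, OpenCV 4.12 (cv2) and the standard library are available. Lean on these libraries where they do the work, as an engineer would, in place of code of your own. Each camera call takes 0.05 s, during which the arm holds its last target. There are 200 camera calls.

TASK

Load both weldments, the tee and the post foot, onto the free-swinging positioner table, one on each side of its pivot and each standing on its base plate, and shift them in or out until the table rests level by itself, to within a degree and a half. Set them down gently without dropping or banging them on the table, and leave the hammer, brush, tin and magnetic square lying around it where they are.

Things in the scene. Friction and masses are not known exactly. Their poses are not given: they have to be found in the camera images.
- table_tilt (a joint): tilt of the positioner's table, rad: 0 is level, positive: its left (+y) edge is up; stops at -0.3 and 0.3. It turns freely, damped, and comes to rest about 1.5 s after a change. Bottom-heavy: empty it hangs level; loaded, its tilt is in proportion to the imbalance: about 0.02 rad per 10 mm that the foot is shifted along y, 0.03 rad for the tee. It also tilts while pushed on.
- table_face (a point): centre of the upper face of the pivoting table, a flat bare steel plate 220 mm (x) by 380 mm (y) by 8 mm with a yellow centre line and dark slots. The frame tilts with it: x along the pivot, y to its left end, z out of the face. When level the face is 130 mm above the bench. The pivot axis is parallel to x, 40 mm above the face.
- positioner: fixed blue frame of the positioner; origin on the bench midway between its two pedestals, x along the pivot axis, z up. The pedestals stand just beyond the table's two x ends, 140 to 170 mm from the origin; their bearings rise to 197 mm above the bench. On the far pedestal a red pointer hangs before a white tilt scale with 5-degree ticks.
- tee_mid (a point): welded steel tee: base plate 100 mm (x) by 70 mm (y) by 8 mm, with an upright web 8 mm thick, 100 mm long (along x) and 60 mm tall on its middle; 68 mm tall in all, under 1 kg, always the heavier of the two. The point is at its centre, in the web, 34 mm above its underside; x along the web, z up.
- foot_mid (a point): welded post foot: base plate 80 by 80 by 6 mm with a 40 by 40 mm square tube, 62 mm tall, upright on its middle; 68 mm tall in all; from nearly as heavy as the tee to less than half of it. The point is at its centre, in the tube, 34 mm above its underside; x and y are square to the tube's sides, z up.
- tee: the same tee; origin at the middle of its underside.
- foot: the same post foot; origin at the middle of its underside.
- hammer: chipping hammer lying on the bench, steel head and black grip, 265 mm long and 30 mm tall, to be left alone. Origin on the bench midway along it.
- brush: wire brush with a wooden back lying bristles down, 250 by 30 by 38 mm, to be left alone. Origin on the bench midway along it.
- geltin: round tin with blue lid, 88 mm across, 52 mm tall, to be left alone. Origin at the middle of its underside.
- magnet: red triangular magnetic square lying flat, about 110 by 110 by 22 mm, to be left alone. Origin on its underside.
There are look-alikes about, which are no part of the job. What is shaped like the foot but green is not meant.

How it is judged:
At the end, for the whole second after the job is handed in: Tee and post foot both stand on their base plates on the table (flat on its face within 6 mm and 0.06 rad), on opposite sides of the pivot (centres at least 25 mm from the centre line), released, and the table rests by itself level within 0.026 rad (1.5 degrees), moving slower than 0.05 rad/s (z of tee_mid in the frame of table_face between 0.028 and 0.04 m and angle between the z axis of each of tee_mid, foot_mid and the z axis of table_face, either way round below 0.06 rad and angle between each of tee_mid, foot_mid's own z axis and vertical below 0.5 rad and x of tee_mid in the frame of table_face between -0.1 and 0.1 m and y of tee_mid in the frame of table_face between -0.19 and 0.19 m and z of foot_mid in the frame of table_face between 0.028 and 0.04 m and x of foot_mid in the frame of table_face between -0.1 and 0.1 m and y of foot_mid in the frame of table_face between -0.19 and 0.19 m and ((y of tee_mid in the frame of table_face above 0.025 m and y of foot_mid in the frame of table_face below -0.025 m) or (y of tee_mid in the frame of table_face below -0.025 m and y of foot_mid in the frame of table_face above 0.025 m)) and value of joint table_tilt between -0.026 and 0.026 rad and velocity of joint table_tilt between -0.05 and 0.05 rad/s); the robot touches nothing.
It fails at once if a piece is dropped or banged onto the table: it moves faster than 0.4 m/s within the last 18 mm above the table face ((linear speed of tee above 0.4 m/s and z of tee_mid in the frame of table_face between 0.02 and 0.052 m and x of tee_mid in the frame of table_face between -0.12 and 0.12 m and y of tee_mid in the frame of table_face between -0.17 and 0.17 m) or (linear speed of foot above 0.4 m/s and z of foot_mid in the frame of table_face between 0.02 and 0.052 m and x of foot_mid in the frame of table_face between -0.12 and 0.12 m and y of foot_mid in the frame of table_face between -0.17 and 0.17 m)).
It fails at once if the hammer, brush, tin or magnetic square is shifted by more than 30 mm (distance of any of hammer, brush, geltin, magnet from where it was at the start of the episode above 0.03 m).
It also fails if it takes over 72 s, if anything falls off the work surface, if the arm or the gripper's body presses on something with over 40 N, if the wrist force passes 120 N, or if a joint passes its speed limit or range.

## Working session

There is one attempt and no reset: what is moved stays moved. The work goes in short steps, Python scripts to look and compute and a tool call to move; the robot and the scene stay as the last step left them, time stands still between calls to the robot, and variables do not carry over. Pictures are saved under pics/ and viewed, at most 10 in all, crops included, and the job is handed in when it is done.

Besides the shell and the picture viewer there is one more tool, called as name(argument=value, ...), one argument or row to a line, values as JSON. play_rows: Moves the arm, as the interface text tells. Shifts and turns lie within -1 to 1; 1 stands for 25 cm of shift or 60 degrees of turn. Its arguments: {"type":"object","properties":{"slide":{"type":"array"},"twist":{"type":"array"},"fingers":{"type":"number"},"force":{"type":"number"}},"required":["slide","twist"]}

```bash
mkdir -p pics
cat > h.py <<'E'
import numpy as np, cv2
from plant import robot, cams
from scipy.spatial.transform import Rotation as R
def grab(n):
    c=cams.get_calibration(n); p,d=cams.read_camera(n); return p,d,c
def cloud(d,c):
    h,w=d.shape; v,u=np.mgrid[:h,:w]
    x=(u-c['cx'])/c['fx']; y=(v-c['cy'])/c['fy']; xd,yd=x.copy(),y.copy()
    for _ in range(8):
        s=1+c['k1']*(x*x+y*y); x,y=xd/s,yd/s
    P=np.stack([x*d,y*d,d],-1); T=np.array(c['world_from_camera'])
    W=P@T[:3,:3].T+T[:3,3]; W[d<=0]=np.nan; return W
def save(n,p,k=1): 
    p=cv2.resize(p,None,fx=k,fy=k,interpolation=cv2.INTER_CUBIC); cv2.imwrite('pics/'+n,p[...,::-1])
E
python3 - <<'E'
from h import *
s=robot.read_state(); print({k:np.round(v,3) for k,v in s.items()})
for n in ('top','scene'):
    p,d,c=grab(n); save(n+'0.png',p,1.5); W=cloud(d,c); np.savez('/tmp/'+n,p=p,W=W)
    print(n,np.round(np.array(c['world_from_camera']),2).tolist())
E
```

```text
{'t': np.float64(0.0), 'q': array([-1.225,  0.131,  1.489,  0.   ,  1.523, -0.085]), 'dq': array([-0.   , -0.001,  0.   ,  0.001, -0.   , -0.001]), 'joint_torque': array([ 0.0000e+00, -5.5985e+01, -4.9175e+01,  7.7000e-02,  3.6000e-02,
       -0.0000e+00]), 'tool_pos': array([ 0.25 , -0.545,  0.187]), 'orientation': array([-3.067, -0.671,  0.   ]), 'force': array([-0.205, -0.438, -0.113]), 'wrist_torque': array([ 0.015,  0.012, -0.015]), 'gripper_force': np.float64(0.0), 'opening': np.float64(0.093)}
top [[-0.03, -0.99, 0.11, 0.34], [-1.0, 0.03, 0.01, -0.1], [-0.01, -0.11, -0.99, 1.69], [0.0, 0.0, 0.0, 1.0]]
scene [[0.73, 0.55, -0.41, 1.21], [0.69, -0.58, 0.44, -0.87], [0.0, -0.6, -0.8, 1.53], [0.0, 0.0, 0.0, 1.0]]
```

View pics/top0.png

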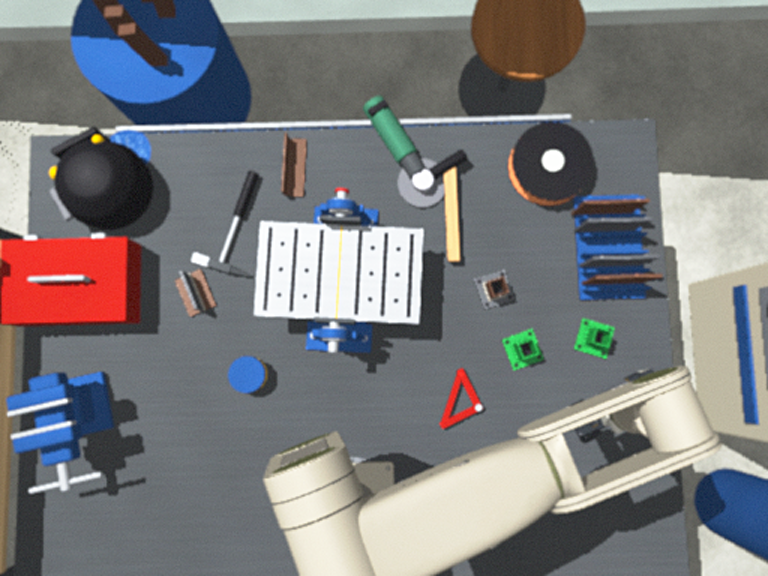

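View pics/scene0.png

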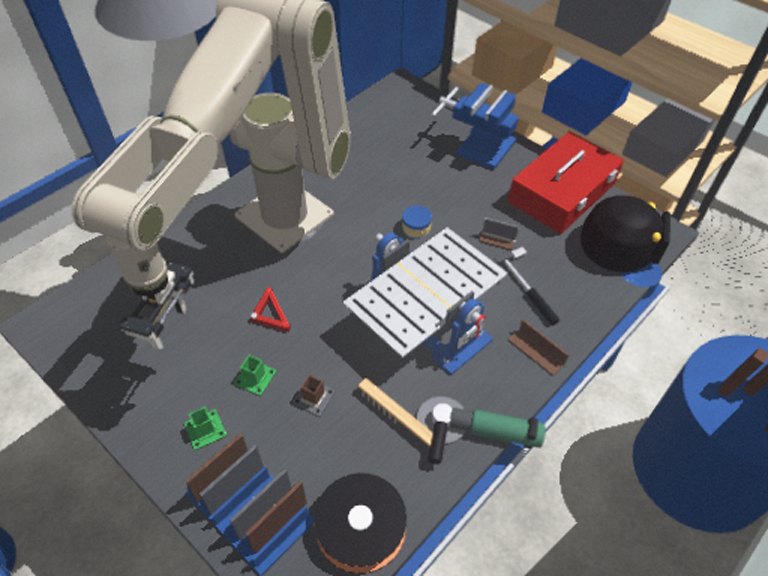

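In the top view, the tee candidates are (195,292), which is a base plate with an upright web, and (293,165), a longer brown angle section with no web on its middle. The foot candidates are (494,288), bare steel, and the green (522,349) and (595,338), which the task excludes. I take (195,292) as the tee and (494,288) as the foot, and will check both in an enlarged crop while measuring.

Run:
```python
from h import *
t=np.load('/tmp/top.npz'); s=np.load('/tmp/scene.npz'); p=t['p']
a=cv2.resize(p[80:225,105:225],None,fx=3,fy=3,interpolation=2); b=cv2.resize(p[160:260,300:420],None,fx=3,fy=3,interpolation=2)
q=s['p']; a2=cv2.resize(q[130:260,290:400],None,fx=3,fy=3,interpolation=2);b2=cv2.resize(q[220:310,120:230],None,fx=3,fy=3,interpolation=2)
H=440
pad=lambda i:cv2.copyMakeBorder(i,0,max(0,H-i.shape[0]),0,0,0)[:H]
m=np.hstack([pad(a),pad(b),pad(a2),pad(b2)]); save('crop.png',m,800/m.shape[1])
A=np.vstack([t['W'].reshape(-1,3),s['W'].reshape(-1,3)]); A=A[~np.isnan(A[:,0])]
def near(uv,r,zl,zh):
    c=t['W'][int(uv[1]/1.5),int(uv[0]/1.5)]; k=(np.linalg.norm(A[:,:2]-c[:2],axis=1)<r)&(A[:,2]>zl)&(A[:,2]<zh); return A[k]
def rep(n,P):
    r=cv2.minAreaRect((P[:,:2]*1000).astype(np.float32)); print(n,len(P),np.round(P.mean(0),4),'rect',np.round(np.array(cv2.boxPoints(r))).tolist(),np.round(r[0],1),np.round(r[1],1),round(r[2],1),'z',np.round(np.percentile(P[:,2],[5,95]),3))
rep('teeTop',near((195,292),.08,.05,.08)); rep('teeBase',near((195,292),.08,.004,.03))
rep('footTop',near((494,288),.06,.05,.08)); rep('footBase',near((494,288),.06,.004,.02))
rep('tab',near((340,272),.25,.122,.138))
rep('tin',near((248,375),.06,.03,.07)); rep('ham',near((240,215),.16,.008,.04)); rep('mag',near((462,400),.09,.01,.035)); rep('brush',near((454,213),.14,.015,.05))
rep('bearN',near((335,335),.07,.17,.21));rep('bearF',near((343,212),.06,.17,.25))
c=cams.get_calibration('wrist');st=robot.read_state();T=np.eye(4);T[:3,:3]=R.from_rotvec(st['orientation']).as_matrix();T[:3,3]=st['tool_pos']
print(np.round(np.linalg.inv(T)@c['world_from_camera'],3),c['fx'])
```

```text
teeTop 182 [0.5303 0.3716 0.0634] rect [[478.0, 364.0], [485.0, 344.0], [582.0, 379.0], [575.0, 399.0]] [529.7 371.5] [102.9  21. ] 19.9 z [0.051 0.073]
teeBase 770 [0.537  0.3634 0.0109] rect [[423.0, 359.0], [537.0, 257.0], [641.0, 372.0], [527.0, 475.0]] [532.4 365.7] [155.5 153.4] 48.0 z [0.004 0.025]
footTop 165 [ 0.521  -0.3704  0.0626] rect [[492.0, -356.0], [505.0, -400.0], [549.0, -387.0], [536.0, -343.0]] [ 520.6 -371.3] [45.7 45.4] 16.6 z [0.052 0.072]
footBase 505 [ 0.522  -0.3683  0.0086] rect [[447.0, -332.0], [481.0, -441.0], [587.0, -408.0], [553.0, -299.0]] [ 517.  -369.7] [111.5 114.1] 17.3 z [0.004 0.016]
tab 11022 [0.5554 0.0023 0.1299] rect [[389.0, -173.0], [724.0, -197.0], [752.0, 187.0], [418.0, 212.0]] [570.7   7.3] [385.8 335.6] 85.8 z [0.124 0.135]
tin 763 [0.3269 0.2348 0.051 ] rect [[278.0, 196.0], [369.0, 189.0], [376.0, 277.0], [285.0, 284.0]] [327.  236.9] [88.4 91.9] 85.6 z [0.041 0.059]
ham 1210 [0.7086 0.2596 0.0197] rect [[522.0, 277.0], [757.0, 62.0], [938.0, 259.0], [704.0, 475.0]] [730.2 268.3] [268.6 318.8] 47.5 z [0.009 0.032]
mag 684 [ 0.2493 -0.2757  0.021 ] rect [[141.0, -311.0], [284.0, -384.0], [343.0, -268.0], [200.0, -195.0]] [ 242.  -289.4] [130.4 161.1] 63.0 z [0.013 0.028]
brush 1626 [ 0.7382 -0.253   0.0377] rect [[584.0, -284.0], [841.0, -309.0], [856.0, -161.0], [599.0, -136.0]] [ 720.  -222.4] [148.1 258.2] 84.4 z [0.024 0.048]
bearN 575 [0.4182 0.0137 0.1876] rect [[367.0, -25.0], [448.0, -30.0], [454.0, 59.0], [373.0, 65.0]] [410.8  17.1] [89.6 81.5] 86.1 z [0.173 0.204]
bearF 600 [ 0.6949 -0.0066  0.1875] rect [[659.0, -45.0], [738.0, -52.0], [746.0, 38.0], [667.0, 45.0]] [702.5  -3.6] [89.8 79.8] 84.9 z [0.173 0.204]
[[-0.    -0.961 -0.278  0.076]
 [ 1.    -0.    -0.     0.001]
 [-0.    -0.278  0.961 -0.197]
 [ 0.     0.     0.     1.   ]] 299.9523693324305
```

View pics/crop.png

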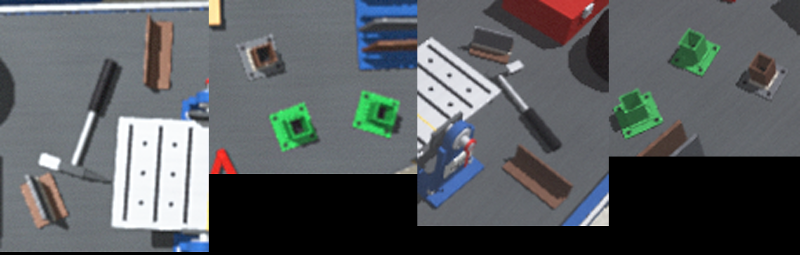

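The crop confirms both. The bare-metal foot has a tube on a grey plate, and the tee has an upright web on its base plate. The long brown angle and the two green feet are look-alikes. Next I refine the table pose and work out the first move.

```bash
cat >> h.py <<'E'
YT=np.radians(-4.1)
def down(yaw): # tool x at yaw, z down
    c,s=np.cos(yaw),np.sin(yaw); return np.array([[c,s,0],[s,-c,0],[0,0,-1.]])
def plan(pos,Rt):
    st=robot.read_state(); R0=R.from_rotvec(st['orientation']).as_matrix()
    tw=R.from_matrix(R0.T@Rt).as_rotvec()/np.radians(60)
    D=np.array(pos)-st['tool_pos']
    print('t',round(float(st['t']),2),'pos',np.round(st['tool_pos'],4),'twist',np.round(tw,3),'then slide',np.round(Rt.T@D/.25,3),'| slide first',np.round(R0.T@D/.25,3),'F',np.round(st['force'],2),'open',round(float(st['opening']),4))
E
python3 - <<'E'
from h import *
t=np.load('/tmp/top.npz'); W=t['W']; p=t['p'].astype(int)
m=((np.nan_to_num(W[...,2])>.12)&(np.nan_to_num(W[...,2])<.14)&(p.min(-1)>130)).astype(np.uint8)
m=cv2.morphologyEx(m,cv2.MORPH_CLOSE,np.ones((7,7))); m=cv2.morphologyEx(m,cv2.MORPH_OPEN,np.ones((9,9)))
n,l,s,_=cv2.connectedComponentsWithStats(m); i=1+s[1:,4].argmax(); P=W[l==i]; P=P[~np.isnan(P[:,0])]
r=cv2.minAreaRect((P[:,:2]*1000).astype(np.float32)); print(r,np.median(P[:,2]))
plan((0.521,-0.371,0.15),down(np.radians(16.6)))
E
```

```text
((554.76806640625, 6.7386627197265625), (380.26458740234375, 222.2530975341797), 85.56877136230469) 0.12982421652204146
t 0.1 pos [ 0.2504 -0.5446  0.1871] twist [-0.002 -0.     0.135] then slide [ 1.236 -0.356  0.148] | slide first [ 1.273 -0.179  0.149] F [0.39 0.23 0.07] open 0.0931
```

play_rows(
  slide=[
    [0,0,0],
    [0.17,-0.05,0.02],
    [0.18,-0.05,0.02],
    [0.18,-0.05,0.02],
    [0.18,-0.05,0.02],
    [0.18,-0.05,0.02],
    [0.18,-0.05,0.02],
    [0.17,-0.05,0.02],
  ],
  twist=[
    [0,0,0.135],
    [0,0,0],
    [0,0,0],
    [0,0,0],
    [0,0,0],
    [0,0,0],
    [0,0,0],
    [0,0,0],
  ],
  fingers=-1,
  force=25,
)

```text
t: 0.9
tool_pos: [0.5241, -0.3712, 0.1523]
orientation: [-3.108, -0.453, 0.001]
force: [0.6, -1.2, 0.6]
opening: 0.0926
gripper_force: 0.0
```

Run:
```python
from h import *
p,d,c=grab('wrist'); save('w1.png',p); W=cloud(d,c).reshape(-1,3); W=W[~np.isnan(W[:,0])]
for zl,zh,r_ in((.055,.08,.045),(.003,.012,.062)):
    P=W[(W[:,2]>zl)&(W[:,2]<zh)&(np.hypot(W[:,0]-.521,W[:,1]+.371)<r_)]
    r=cv2.minAreaRect((P[:,:2]*1000).astype(np.float32)); print(len(P),r,np.median(P[:,2]))
plan((0.521,-0.371,0.03),down(np.radians(16.6)))
```

```text
760 ((521.0235595703125, -372.1706848144531), (40.20494842529297, 39.76215362548828), 16.27084732055664) 0.06813315797738578
2974 ((519.0628051757812, -372.47271728515625), (84.01589965820312, 80.04103088378906), 16.00518035888672) 0.0069691035491559195
t 0.95 pos [ 0.5288 -0.3662  0.1511] twist [-0.003 -0.002  0.004] then slide [-0.035  0.009  0.484] | slide first [-0.036  0.011  0.484] F [-0.32  5.11  0.23] open 0.0926
```

View pics/w1.png

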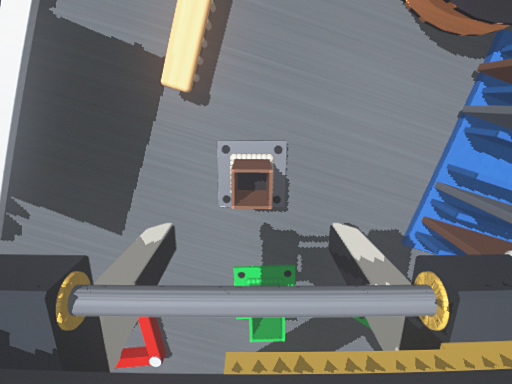

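play_rows(
  slide=[
    [-0.01,0,0.04],
    [0,0,0.08],
    [0,0,0.1],
    [0,0,0.1],
    [0,0,0.1],
    [0,0,0.07],
    [0,0,0],
    [0,0,0],
  ],
  twist=[
    [0,0,0],
    [0,0,0],
    [0,0,0],
    [0,0,0],
    [0,0,0],
    [0,0,0],
    [0,0,0],
    [0,0,0],
  ],
)

```text
t: 1.75
tool_pos: [0.5198, -0.3739, 0.0306]
orientation: [-3.109, -0.452, 0.001]
force: [0.1, -0.4, 1.0]
opening: 0.0931
gripper_force: 0.0
```

play_rows(
  slide=[
    [0,0,0],
    [0,0,0],
    [0,0,0],
    [0,0,0],
    [0,0,0],
    [0,0,0],
    [0,0,0],
    [0,0,-0.02],
  ],
  twist=[
    [0,0,0],
    [0,0,0],
    [0,0,0],
    [0,0,0],
    [0,0,0],
    [0,0,0],
    [0,0,0],
    [0,0,0],
  ],
  fingers=1,
  force=25,
)

```text
t: 2.55
tool_pos: [0.5192, -0.3725, 0.034]
orientation: [-3.106, -0.453, 0.003]
force: [-0.8, 0.5, -6.1]
opening: 0.0398
gripper_force: 25.0
```

play_rows(
  slide=[
    [0,0,-0.06],
    [0,0,-0.12],
    [0,0,-0.14],
    [0,0,-0.14],
    [0,0,-0.14],
    [0,0,-0.1],
    [0,0,0],
    [0,0,0],
  ],
  twist=[
    [0,0,0],
    [0,0,0],
    [0,0,0],
    [0,0,0],
    [0,0,0],
    [0,0,0],
    [0,0,0],
    [0,0,0],
  ],
)

```text
t: 3.35
tool_pos: [0.5203, -0.3736, 0.2105]
orientation: [3.108, 0.453, 0.001]
force: [0.3, -0.7, -7.2]
opening: 0.0397
gripper_force: 25.0
```

play_rows(
  slide=[
    [0,0,0],
    [0,0,0],
    [0,0,0],
    [0,0,0],
    [0,0,0],
    [0,0,0],
    [0,0,0],
    [0,0,0],
  ],
  twist=[
    [0,0,0.07],
    [0,0,0.07],
    [0,0,0.07],
    [0,0,0.07],
    [0,0,0.07],
    [0,0,0],
    [0,0,0],
    [0,0,0],
  ],
)

```text
t: 4.15
tool_pos: [0.5198, -0.3731, 0.2092]
orientation: [-3.138, 0.118, 0.002]
force: [-0.3, -0.2, -6.6]
opening: 0.0398
gripper_force: 25.0
```

```bash
sed -i 's/radians(-4.1)/radians(-4.4)/' h.py
cat >> h.py <<'E'
C=np.array([.555,.0065,.13]); RT=R.from_euler('z',YT).as_matrix()
def onto(x,y,h,th=0,clear=0): # TCP pose for a piece at table (x,y), TCP h above its underside, table tilt th
    Rx=R.from_euler('x',th).as_matrix(); pv=np.array([0,0,.04])
    q=Rx@(np.array([x,y,h+clear])-pv)+pv
    return C+RT@q, RT@Rx@down(0)
E
python3 - <<'E'
from h import *
f=[robot.read_state()['force']]
for _ in range(4): cams.read_camera('wrist'); f.append(robot.read_state()['force'])
print(np.round(f,2).tolist())
plan(*onto(0,-.08,.032,0,.05)); plan(*onto(0,-.08,.032,0,0)); plan(*onto(0,-.08,.032,.13,0))
E
```

```text
[[-0.26, -0.2, -6.61], [0.06, -0.69, -5.57], [-0.09, 0.04, -5.7], [0.21, -0.12, -5.61], [-0.06, 0.45, -6.42]]
t 4.35 pos [ 0.5203 -0.3735  0.2104] twist [-0.  0.  0.] then slide [ 0.022 -1.206 -0.006] | slide first [ 0.022 -1.206 -0.006] F [-0.06  0.45 -6.42] open 0.0396
t 4.35 pos [ 0.5203 -0.3735  0.2104] twist [-0.  0.  0.] then slide [ 0.022 -1.206  0.194] | slide first [ 0.022 -1.206  0.194] F [-0.06  0.45 -6.42] open 0.0396
t 4.35 pos [ 0.5203 -0.3735  0.2104] twist [0.124 0.    0.   ] then slide [ 0.022 -1.173  0.39 ] | slide first [ 0.022 -1.213  0.235] F [-0.06  0.45 -6.42] open 0.0396
```

play_rows(
  slide=[
    [0.02,-0.1,0],
    [0,-0.18,0],
    [0,-0.19,0],
    [0,-0.19,0],
    [0,-0.19,0],
    [0,-0.18,0],
    [0,-0.12,0],
    [0,-0.056,0],
  ],
  twist=[
    [0,0,0],
    [0,0,0],
    [0,0,0],
    [0,0,0],
    [0,0,0],
    [0,0,0],
    [0,0,0],
    [0,0,0],
  ],
)

```text
t: 5.15
tool_pos: [0.5487, -0.0704, 0.211]
orientation: [-3.139, 0.116, -0.001]
force: [0.3, -0.6, -5.4]
opening: 0.0398
gripper_force: 25.0
```

play_rows(
  slide=[
    [0,0,0],
    [0,0,0],
    [0,0,0.04],
    [0,0,0.05],
    [0,0,0.04],
    [0,0,0.03],
    [0,0,0.01],
    [0,0,0],
  ],
  twist=[
    [0,0,0],
    [0,0,0],
    [0,0,0],
    [0,0,0],
    [0,0,0],
    [0,0,0],
    [0,0,0],
    [0,0,0],
  ],
)

```text
t: 5.95
tool_pos: [0.5481, -0.0734, 0.1673]
orientation: [-3.139, 0.121, 0.002]
force: [0.2, -1.2, -5.3]
opening: 0.0395
gripper_force: 25.0
```

Run:
```python
from h import *
for th in (0,.04,.08,.13): plan(*onto(0,-.08,.031,th,0))
```

```text
t 5.95 pos [ 0.5481 -0.0734  0.1673] twist [-0.     0.001 -0.   ] then slide [ 0.003 -0.001  0.025] | slide first [ 0.003 -0.001  0.025] F [ 0.25 -1.16 -5.32] open 0.0395
t 5.95 pos [ 0.5481 -0.0734  0.1673] twist [ 0.038  0.001 -0.   ] then slide [ 0.003 -0.001  0.038] | slide first [ 0.003 -0.002  0.038] F [ 0.25 -1.16 -5.32] open 0.0395
t 5.95 pos [ 0.5481 -0.0734  0.1673] twist [ 0.076  0.001 -0.001] then slide [ 0.003 -0.001  0.051] | slide first [ 0.003 -0.005  0.051] F [ 0.25 -1.16 -5.32] open 0.0395
t 5.95 pos [ 0.5481 -0.0734  0.1673] twist [ 0.124  0.001 -0.001] then slide [0.003 0.001 0.067] | slide first [ 0.003 -0.008  0.066] F [ 0.25 -1.16 -5.32] open 0.0395
```

play_rows(
  slide=[
    [0,0,0.01],
    [0,0,0.01],
    [0,0,0.01],
    [0,0,0.011],
    [0,0,0.011],
    [0,0,0.011],
    [0,0,0.011],
    [0,0,0],
  ],
  twist=[
    [0,0,0],
    [0,0,0],
    [0,0,0],
    [0.031,0,0],
    [0.031,0,0],
    [0.031,0,0],
    [0.031,0,0],
    [0,0,0],
  ],
)

```text
t: 6.75
tool_pos: [0.549, -0.0733, 0.15]
orientation: [-3.009, 0.118, -0.009]
force: [0.9, 0.8, -2.5]
opening: 0.0401
gripper_force: 25.0
```

```bash
cat >> h.py <<'E'
def tilt(n='top'):
    p,d,c=grab(n); W=cloud(d,c).reshape(-1,3); W=W[~np.isnan(W[:,0])]; L=(W-C)@RT
    # face points: inside the plate outline, near table; robust plane fit z = a + b*y
    k=(abs(L[:,0])<.1)&(abs(L[:,1])<.185)&(abs(L[:,2])<.07); L=L[k]; 
    best=(0,)
    for th in np.arange(-.31,.311,.005):
        z=L[:,2]-(.04*(1-np.cos(th))+np.tan(th)*L[:,1]); h=(abs(z)<.004).sum()
        if h>best[0]: best=(h,th)
    th=best[1]; k=abs(L[:,2]-(.04*(1-np.cos(th))+np.tan(th)*L[:,1]))<.006; b=np.polyfit(L[k,1],L[k,2],1)
    print(n,'tilt',round(float(np.arctan(b[0])),4),'n',k.sum()); return np.arctan(b[0])
E
python3 - <<'E'
from h import *
plan(*onto(0,-.08,.031,.13,0)); tilt('top'); tilt('scene')
E
```

```text
t 6.75 pos [ 0.549  -0.0733  0.15  ] twist [-0.001 -0.001 -0.001] then slide [-0.    -0.008 -0.002] | slide first [-0.    -0.008 -0.002] F [ 0.86  0.79 -2.49] open 0.0401
top tilt 0.1369 n 3563
scene tilt 0.1374 n 2859
```

play_rows(
  slide=[
    [0,0,0],
    [0,0,0],
    [0,0,0],
    [0,0,0],
    [0,0,0],
    [0,0,0],
    [0,0,0],
    [0,0,0],
  ],
  twist=[
    [0,0,0],
    [0,0,0],
    [0,0,0],
    [0,0,0],
    [0,0,0],
    [0,0,0],
    [0,0,0],
    [0,0,0],
  ],
  fingers=-0.7,
)

```text
t: 7.65
tool_pos: [0.5486, -0.0728, 0.1495]
orientation: [-3.01, 0.116, -0.008]
force: [0.3, 0.8, -0.5]
opening: 0.079
gripper_force: 0.0
```

play_rows(
  slide=[
    [0,0,-0.06],
    [0,0,-0.12],
    [0,0,-0.16],
    [0,0,-0.16],
    [0,0,0],
    [0,0,0],
    [0,0,0],
    [0,0,0],
  ],
  twist=[
    [0,0,0],
    [0,0,0],
    [0,0,0],
    [0,0,0],
    [-0.062,0,0],
    [-0.062,0,0],
    [0,0,0],
    [0,0,0],
  ],
)

```text
t: 8.45
tool_pos: [0.5473, -0.0884, 0.2741]
orientation: [-3.138, 0.119, -0.001]
force: [-0.1, 0.1, -0.7]
opening: 0.0791
gripper_force: 0.0
```

Run:
```python
from h import *
plan((0.530,0.3715,0.15),down(np.radians(19.9))); tilt('top'); tilt('scene')
```

```text
t 8.45 pos [ 0.5473 -0.0884  0.2741] twist [-0.001 -0.001 -0.404] then slide [ 0.561 -1.753  0.496] | slide first [-0.209 -1.828  0.499] F [-0.06  0.06 -0.66] open 0.0791
top tilt 0.1884 n 3162
scene tilt 0.1914 n 3330
```

play_rows(
  slide=[
    [-0.01,-0.1,0],
    [-0.03,-0.19,0],
    [-0.03,-0.19,0],
    [-0.03,-0.19,0],
    [-0.03,-0.19,0],
    [-0.03,-0.19,0],
    [-0.03,-0.19,0],
    [-0.02,-0.19,0],
  ],
  twist=[
    [0,0,0],
    [0,0,0],
    [0,0,0],
    [0,0,0],
    [0,0,0],
    [0,0,0],
    [0,0,0],
    [0,0,0],
  ],
)

```text
t: 9.35
tool_pos: [0.5221, 0.2728, 0.2734]
orientation: [-3.139, 0.123, 0.001]
force: [0.0, -0.1, 0.2]
opening: 0.0793
gripper_force: 0.0
```

play_rows(
  slide=[
    [0,-0.19,0],
    [0,-0.14,0],
    [0,-0.07,0.1],
    [0,0,0.14],
    [0,0,0.14],
    [0,0,0.12],
    [0,0,0],
    [0,0,0],
  ],
  twist=[
    [0,0,0],
    [0,0,0],
    [0,0,-0.1],
    [0,0,-0.1],
    [0,0,-0.1],
    [0,0,-0.1],
    [0,0,0],
    [0,0,0],
  ],
  fingers=0.0,
)

```text
t: 10.15
tool_pos: [0.5302, 0.3705, 0.1484]
orientation: [3.097, 0.528, -0.003]
force: [-0.0, 0.1, -0.0]
opening: 0.0467
gripper_force: 0.0
```

Run:
```python
from h import *
p,d,c=grab('wrist'); W=cloud(d,c).reshape(-1,3); W=W[~np.isnan(W[:,0])]
k=np.hypot(W[:,0]-.53,W[:,1]-.3715)<.07
for zl,zh in((.055,.08),(.005,.013),(.016,.04)):
    P=W[k&(W[:,2]>zl)&(W[:,2]<zh)]
    if len(P)>5: r=cv2.minAreaRect((P[:,:2]*1000).astype(np.float32)); print(len(P),r,np.round(P.mean(0),4))
plan((0.530,0.3715,0.03),down(np.radians(19.9)))
save('w2.png',p)
```

```text
857 ((531.8235473632812, 372.6011962890625), (100.02093505859375, 8.021439552307129), 22.295917510986328) [0.5347 0.3737 0.0685]
4133 ((531.8407592773438, 372.7054443359375), (102.00320434570312, 70.27593994140625), 22.4241943359375) [0.534  0.3734 0.0089]
25 ((539.5444946289062, 371.58172607421875), (87.07516479492188, 7.3130412101745605), 27.202434539794922) [0.5594 0.3819 0.0281]
t 10.2 pos [0.5312 0.3712 0.1502] twist [-0.001 -0.001 -0.009] then slide [-0.004 -0.003  0.481] | slide first [-0.005 -0.003  0.481] F [0.49 0.78 1.2 ] open 0.0462
```

View pics/w2.png

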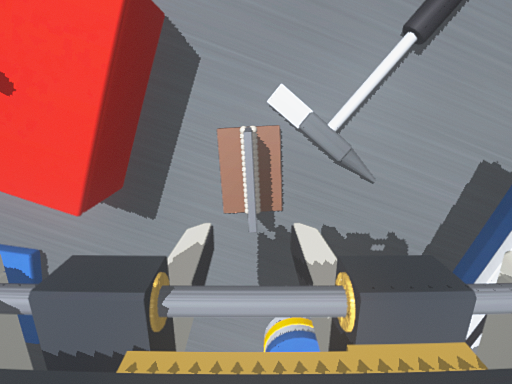

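play_rows(
  slide=[
    [0.005,-0.004,0],
    [0,0,0.06],
    [0,0,0.1],
    [0,0,0.1],
    [0,0,0.1],
    [0,0,0.08],
    [0,0,0.038],
    [0,0,0],
  ],
  twist=[
    [0,0,-0.05],
    [0,0,0],
    [0,0,0],
    [0,0,0],
    [0,0,0],
    [0,0,0],
    [0,0,0],
    [0,0,0],
  ],
)

```text
t: 11.0
tool_pos: [0.5303, 0.3721, 0.0277]
orientation: [3.081, 0.612, -0.003]
force: [0.5, -0.6, 0.0]
opening: 0.0462
gripper_force: 0.0
```

play_rows(
  slide=[
    [0,0,0],
    [0,0,0],
    [0,0,0],
    [0,0,0],
    [0,0,0],
    [0,0,0],
    [0,0,0],
    [0,0,-0.02],
  ],
  twist=[
    [0,0,0],
    [0,0,0],
    [0,0,0],
    [0,0,0],
    [0,0,0],
    [0,0,0],
    [0,0,0],
    [0,0,0],
  ],
  fingers=1,
  force=35,
)

```text
t: 11.8
tool_pos: [0.5298, 0.3719, 0.0324]
orientation: [3.08, 0.615, -0.005]
force: [-0.9, -0.5, -7.2]
opening: 0.0072
gripper_force: 35.0
```

play_rows(
  slide=[
    [0,0,-0.06],
    [0,0,-0.14],
    [0,0,-0.16],
    [0,0,-0.16],
    [0,0,-0.16],
    [0,0,-0.12],
    [0,0,-0.04],
    [0,0,0],
  ],
  twist=[
    [0,0,0],
    [0,0,0],
    [0,0,0],
    [0,0,0],
    [0,0,0],
    [0,0,0],
    [0,0,0],
    [0,0,0],
  ],
)

```text
t: 12.6
tool_pos: [0.5318, 0.373, 0.246]
orientation: [-3.08, -0.615, -0.005]
force: [0.2, 1.1, -6.7]
opening: 0.0075
gripper_force: 35.0
```

play_rows(
  slide=[
    [0,0,0],
    [0,0,0],
    [0,0,0],
    [0,0,0],
    [0,0,0],
    [0,0,0],
    [0,0,0],
    [0,0,0],
  ],
  twist=[
    [0,0,0.08],
    [0,0,0.09],
    [0,0,0.09],
    [0,0,0.09],
    [0,0,0.097],
    [0,0,0],
    [0,0,0],
    [0,0,0],
  ],
)

```text
t: 13.4
tool_pos: [0.5306, 0.3723, 0.2426]
orientation: [3.139, -0.112, -0.003]
force: [-0.2, 0.9, -6.5]
opening: 0.0077
gripper_force: 35.0
```

Run:
```python
from h import *
f=[robot.read_state()['force'][2]]
for _ in range(4): cams.read_camera('top'); f.append(robot.read_state()['force'][2])
print(np.round(f,2).tolist())
plan(*onto(0,.06,.029,0,.05))
```

```text
[-6.52, -6.23, -6.02, -6.83, -6.0]
t 13.6 pos [0.531  0.3726 0.2439] twist [0.    0.    0.003] then slide [0.208 1.213 0.14 ] | slide first [0.204 1.213 0.14 ] F [-0.37 -0.12 -6.  ] open 0.0075
```

play_rows(
  slide=[
    [0.02,0.08,0],
    [0.03,0.16,0],
    [0.03,0.18,0],
    [0.03,0.19,0],
    [0.03,0.19,0],
    [0.03,0.18,0],
    [0.03,0.14,0],
    [0.008,0.06,0],
  ],
  twist=[
    [0,0,0],
    [0,0,0],
    [0,0,0],
    [0,0,0],
    [0,0,0],
    [0,0,0],
    [0,0,0],
    [0,0,0],
  ],
)

```text
t: 14.4
tool_pos: [0.5615, 0.0709, 0.2444]
orientation: [3.138, -0.12, 0.002]
force: [0.4, 0.8, -7.6]
opening: 0.0074
gripper_force: 35.0
```

play_rows(
  slide=[
    [0,0,0],
    [0,0,0.04],
    [0,0,0.06],
    [0,0,0.06],
    [0,0,0.04],
    [0,0,0.02],
    [0,0,0.02],
    [0,0,0],
  ],
  twist=[
    [0,0,0],
    [0,0,0],
    [0,0,0],
    [0,0,0],
    [0,0,0],
    [0,0,0],
    [0,0,0],
    [0,0,0],
  ],
)

```text
t: 15.2
tool_pos: [0.5608, 0.0747, 0.1833]
orientation: [3.139, -0.116, -0.001]
force: [-0.2, -0.3, -6.2]
opening: 0.008
gripper_force: 35.0
```

Run:
```python
from h import *
plan(*onto(0,.068,.029,0,0)); tilt('top')
```

```text
t 15.2 pos [0.5608 0.0747 0.1833] twist [0.    0.001 0.003] then slide [-0.002  0.002  0.097] | slide first [-0.002  0.002  0.097] F [-0.21 -0.26 -6.19] open 0.008
top tilt 0.1927 n 3201
```

play_rows(
  slide=[
    [0,0,0.012],
    [0,0,0.014],
    [0,0,0.014],
    [0,0,0.014],
    [0,0,0.014],
    [0,0,0.014],
    [0,0,0.012],
    [0,0,0],
  ],
  twist=[
    [0,0,0],
    [0,0,0],
    [0,0,0],
    [0,0,0],
    [0,0,0],
    [0,0,0],
    [0,0,0],
    [0,0,0],
  ],
)

```text
t: 16.05
tool_pos: [0.5607, 0.0748, 0.1597]
orientation: [-3.139, 0.116, 0.002]
force: [0.2, -2.2, -3.1]
opening: 0.0074
gripper_force: 35.0
```

play_rows(
  slide=[
    [0,0,0],
    [0,0,0],
    [0,0,0],
    [0,0,0],
    [0,0,0],
    [0,0,0],
    [0,0,0],
    [0,0,0],
  ],
  twist=[
    [0,0,0],
    [0,0,0],
    [0,0,0],
    [0,0,0],
    [0,0,0],
    [0,0,0],
    [0,0,0],
    [0,0,0],
  ],
)

```text
t: 16.85
tool_pos: [0.5611, 0.0746, 0.1605]
orientation: [-3.139, 0.116, 0.0]
force: [-2.1, -1.1, -2.1]
opening: 0.0077
gripper_force: 35.0
```

Run:
```python
from h import *
plan(*onto(0,.068,.029,0,0)); tilt('top'); tilt('scene');tilt('top'); print(robot.read_state()['force'])
```

```text
t 16.85 pos [0.5611 0.0746 0.1605] twist [-0.     0.     0.003] then slide [-0.003  0.002  0.006] | slide first [-0.003  0.002  0.006] F [-2.05 -1.07 -2.11] open 0.0077
top tilt 0.0147 n 3400
scene tilt 0.0152 n 2656
top tilt 0.0142 n 3433
[-2.01910298 -0.57309388 -3.16928925]
```

play_rows(
  slide=[
    [0,0,0.003],
    [0,0,0.003],
    [0,0,0.002],
    [0,0,0],
    [0,0,0],
    [0,0,0],
    [0,0,0],
    [0,0,0],
  ],
  twist=[
    [0,0,0],
    [0,0,0],
    [0,0,0],
    [0,0,0],
    [0,0,0],
    [0,0,0],
    [0,0,0],
    [0,0,0],
  ],
)

```text
t: 17.8
tool_pos: [0.5613, 0.0749, 0.1588]
orientation: [-3.139, 0.116, -0.001]
force: [-3.4, 4.4, 2.7]
opening: 0.0074
gripper_force: 35.0
```

play_rows(
  slide=[
    [0,0,0],
    [0,0,0],
    [0,0,0],
    [0,0,0],
    [0,0,0],
    [0,0,0],
    [0,0,0],
    [0,0,0],
  ],
  twist=[
    [0,0,0],
    [0,0,0],
    [0,0,0],
    [0,0,0],
    [0,0,0],
    [0,0,0],
    [0,0,0],
    [0,0,0],
  ],
  fingers=0.3,
)

```text
t: 18.6
tool_pos: [0.5611, 0.0745, 0.1585]
orientation: [3.139, -0.116, 0.0]
force: [-0.0, -0.0, -0.3]
opening: 0.0327
gripper_force: 0.0
```

play_rows(
  slide=[
    [0,0,0],
    [0,0,0],
    [0,0,0],
    [0,0,0],
    [0,0,0],
    [0,0,0],
    [0,0,0],
    [0,0,0],
  ],
  twist=[
    [0,0,0],
    [0,0,0],
    [0,0,0],
    [0,0,0],
    [0,0,0],
    [0,0,0],
    [0,0,0],
    [0,0,0],
  ],
)

```text
t: 19.4
tool_pos: [0.5611, 0.0746, 0.1585]
orientation: [-3.139, 0.116, 0.0]
force: [0.0, -0.9, 0.3]
opening: 0.0326
gripper_force: 0.0
```

Run:
```python
from h import *
plan(*onto(0,.068,.029,0,0)); [tilt(n) for n in ('top','scene')*2]
```

```text
t 19.4 pos [0.5611 0.0746 0.1585] twist [-0.     0.     0.003] then slide [-0.003  0.001 -0.002] | slide first [-0.003  0.001 -0.002] F [ 0.04 -0.9   0.26] open 0.0326
top tilt 0.0017 n 3391
scene tilt 0.0025 n 2665
top tilt 0.0017 n 3378
scene tilt 0.0017 n 2636
```

Released and level at about 0.002 rad. I'll retract straight up and check again.

play_rows(
  slide=[
    [0,0,-0.03],
    [0,0,-0.1],
    [0,0,-0.14],
    [0,0,-0.16],
    [0,0,-0.16],
    [0,0,-0.1],
    [0,0,0],
    [0,0,0],
  ],
  twist=[
    [0,0,0],
    [0,0,0],
    [0,0,0],
    [0,0,0],
    [0,0,0],
    [0,0,0],
    [0,0,0],
    [0,0,0],
  ],
)

```text
t: 20.4
tool_pos: [0.5615, 0.0746, 0.3318]
orientation: [-3.139, 0.116, -0.003]
force: [-0.9, -0.9, -1.2]
opening: 0.0327
gripper_force: 0.0
```

play_rows(
  slide=[
    [-0.1,0,0],
    [-0.18,0,0],
    [-0.16,0,0],
    [-0.1,0,0],
    [0,0,0],
    [0,0,0],
    [0,0,0],
    [0,0,0],
  ],
  twist=[
    [0,0,0],
    [0,0,0],
    [0,0,0],
    [0,0,0],
    [0,0,0],
    [0,0,0],
    [0,0,0],
    [0,0,0],
  ],
)

```text
t: 21.2
tool_pos: [0.4269, 0.0844, 0.3302]
orientation: [3.139, -0.117, -0.003]
force: [-0.5, -0.2, 0.3]
opening: 0.0328
gripper_force: 0.0
```

Run:
```python
from h import *
[tilt(n) for n in ('top','scene')*2]
p,d,c=grab('scene'); save('end.png',p,1.5)
W=cloud(d,c).reshape(-1,3); L=(W-C)@RT
for n,s in(('tee',1),('foot',-1)):
    P=L[(abs(L[:,0])<.08)&(L[:,1]*s>.02)&(L[:,1]*s<.13)&(abs(L[:,2]-.068)<.008)]; print(n,len(P),P.mean(0) if len(P) else 0)
```

```text
top tilt 0.0044 n 3915
scene tilt 0.0021 n 2875
top tilt 0.0039 n 3887
scene tilt 0.0027 n 2893
tee 72 [0.00331908 0.06792551 0.06695129]
foot 60 [ 0.00236347 -0.08115719  0.06600747]
```

View pics/end.png

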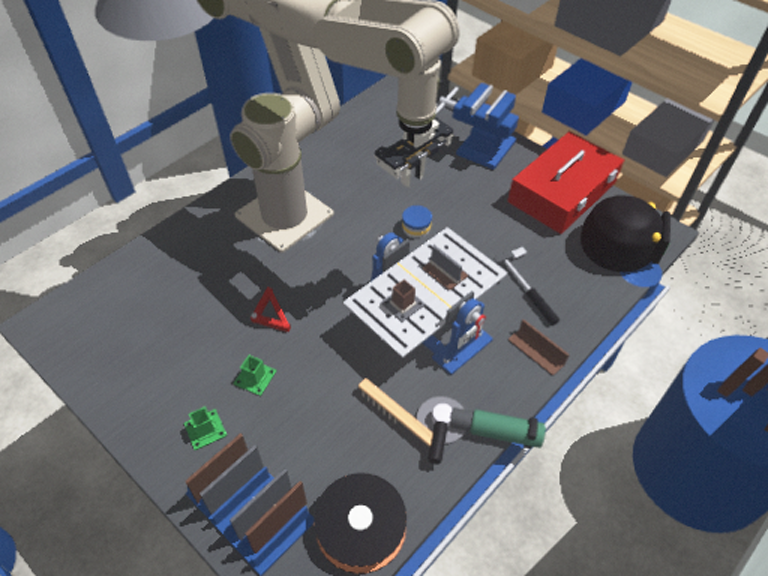

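The picture shows the tee at (443,268) and the foot at (402,300), both standing on the table on either side of the yellow line. The table is level, the arm is clear, and nothing else has been disturbed. I'm handing it in.

```bash
python3 -c "
from plant import robot
print(robot.close_job())"
```

```text
the job is handed in; nothing more can be done
None
```

The job is handed in at about 21 s: the tee and post foot stand on opposite sides of the pivot, the table rests level to about 0.004 rad (limit 0.026), and the hammer, brush, tin and magnetic square look untouched; no verdict came back.

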